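Line up spare capacitors by size on a stock shelf board

ROBOT

A 6-joint arm with a two-finger parallel gripper is mounted at the origin on the work surface. World frame = base frame: x ahead of the robot, y to its left, z up, the work surface at z = 0. Lengths are in mm, angles in rad, forces in N, time in s.
With the tool pointing down it reaches from about 375 to 975 mm from the base axis. Payload 3.8 kg.
Tool frame: the origin (TCP) lies between the finger pads; the fingertips stand 8 mm ahead of it and the grasp point (between the pads) lies 11 mm behind it; z points along the fingers, x is the direction in which the jaws open and shut, and the axes are right-handed (so a half turn about z gives the same grasp; the last joint's range is limited). The gripper opens to 85 mm and grips with 20 to 120 N. Pads are 22 mm wide; open, the fingers measure 114 mm over their backs; the gripper's body (76 mm by 85 mm) begins 54 mm behind the grasp point. The pads swing forward as they close: fully open they stand 13 mm farther back than shut.
Start: joints at [1.175, 0.264, 1.604, -0, 1.274, -0.037], TCP at [237.024, 632.011, 239.28] pointing down, gripper open.
Joint ranges: [-2.63, 2.63], [-0.94, 2.18], [0.31, 2.57], [-1.31, 4.45], [0, 2.66], [-2.55, 2.55]. Speed limits (rad/s): [2.57, 2.57, 3.14, 3.14, 3.14, 3.14].

INTERFACE

Orientations are given as a 3x3 rotation matrix whose columns are the frame's x, y, z axes.
In Python, from workcell import manip gives the robot as it stands.
- The arm moves only by the shell command python3 -m creep 'ROWS' [FORCE]. ROWS is text: rows parted by semicolons, each of 5 numbers parted by spaces: the shift along the tool's x, y, z in cm, then the turn about the tool's z in rad, then the opening in per cent of the stroke, from 0 (shut) to 100 (fully open). A call has 1 to 20 rows; each row shifts and turns the commanded pose from where the row before left it, along the tool's axes as they then stand; what a row does not reach is not made up. A row lasts 1/8 s, in which the tool goes at most 62.5 mm and 10.7 degrees, less where a joint would pass 70% of its speed; a pose out of reach is approached as far as the arm can. A call with a gripper value outside its range is refused whole. The fingers move at their own pace and stop on an object; FORCE is the grip in N (left out, the last holds). Time passes only in rows, so rows that do not move let the fingers close. It gives the time, the measured TCP pose, the force and the opening at its end, in the units of the state.
- manip.get_state(): the state, without advancing time (a new reading comes with each control period).
- manip.snapshot(name): name is "scene" or "side" or "wrist"; returns (picture, depth): 480x640x3 uint8, red, green, blue; 480x640 float32, mm along the optical axis (not along the pixel's ray), 0 where there is no reading.
- manip.camera_model(name): a dict with "mtx" (3x3 intrinsics, pixels), "k1" (the pictures are not rectified: a ray, as slopes to the right and down, at radius r is drawn at 1 + k1 r^2 times it, then the intrinsics apply), "rvec" (rotation vector, rad) and "tvec" (3), from world to camera coordinates, as OpenCV has them. Camera axes: x right, y down, z forward; pixel columns grow to the right and rows downward; lengths in mm; the calibration is good to about 2 mm. A picture is of the moment at which its call begins: read the wrist's pose just before it. camera_model takes no time and is no camera call; for the wrist camera it gives the pose at the moment of the call.
- manip.sign_off(): hands the job in, once; it reports no verdict.
Trained networks look in the newest picture that a camera, given by its name, has taken for a name from the list of things; names that differ only in an ending like _2 or _b are one class to them, and where a whole thing is asked for, a point or a joint stands for the part that bears it (a point fixed in the world has none). Each returns a list of dicts, best first, with "p" (0 to 1); they miss things now and then, are a little off and sometimes report something else, mostly with a low value. They report only what shows in the picture. A call takes as long as a camera call.
- manip.silhouettes(name, camera): "mask" (480x640 bool, what is visible of it) and "rect" ([left, top, right, bottom] in pixels, round what is visible of it).
The state is a dict: "clock": time; "q": joint angles; "dq": joint speeds; "joint_torque": joint torques, N m; "ee_pos": TCP position; "orientation": TCP orientation; "contact_force": force on the tool from outside, world axes, zero at the start; "wrist_torque": the same for the moment, N m; "finger_gap": finger opening in mm.
Only numpy, scipy, OpenCV 4.12 (cv2) and the standard library are available. Lean on these libraries where they do the work, as an engineer would, in place of code of your own. Each camera call takes 0.05 s, during which the arm holds its last target. There are 200 camera calls.

TASK

Stand the four aluminium motor capacitors upright on the four round white marks of the shelf board, one centred on each mark, in order of size: the smallest next to the orange end stop, growing to the largest at the grey end. Leave the amber glass jar standing where it is, and let go of everything at the end.

Things in the scene. Friction and masses are not known exactly. Their poses are not given: they have to be found in the camera images.
- cap_blue: motor run capacitor, smallest of four: upright bright aluminium can with a blue top plate, diameter 28 mm, height 42 mm (two thin brass blades stand 8 mm above that). Origin: centre of its underside; z up along the can. It starts standing on the table.
- cap_green: motor run capacitor, second smallest of four: upright bright aluminium can with a green top plate, diameter 38 mm, height 56 mm (two thin brass blades stand 8 mm above that). Origin: centre of its underside; z up along the can. It starts standing on the table.
- cap_yellow: motor run capacitor, second largest of four: upright bright aluminium can with a yellow top plate, diameter 48 mm, height 70 mm (two thin brass blades stand 8 mm above that). Origin: centre of its underside; z up along the can. It starts standing on the table.
- cap_black: motor run capacitor, largest of four: upright bright aluminium can with a black top plate, diameter 58 mm, height 84 mm (two thin brass blades stand 8 mm above that). Origin: centre of its underside; z up along the can. It starts standing on the table.
- mark_a: flat white round mark, 62 mm across with a small black centre dot, first of four in a row (a, b, c, d) along the shelf board; neighbours about 92 mm apart (each up to 5 mm off along and across the row). Origin: centre of the mark, on the board's top face, which is 18 mm above the table; z up. Its y axis lies along the board's length (from d towards a). The board is 112 mm wide and 420 mm long, cork brown with sage-green edges, fixed.
- mark_b: flat white round mark, 62 mm across with a small black centre dot, second of four in a row (a, b, c, d) along the shelf board; neighbours about 92 mm apart (each up to 5 mm off along and across the row). Origin: centre of the mark, on the board's top face, which is 18 mm above the table; z up. Its y axis lies along the board's length (from d towards a). The board is 112 mm wide and 420 mm long, cork brown with sage-green edges, fixed.
- mark_c: flat white round mark, 62 mm across with a small black centre dot, third of four in a row (a, b, c, d) along the shelf board; neighbours about 92 mm apart (each up to 5 mm off along and across the row). Origin: centre of the mark, on the board's top face, which is 18 mm above the table; z up. Its y axis lies along the board's length (from d towards a). The board is 112 mm wide and 420 mm long, cork brown with sage-green edges, fixed.
- mark_d: flat white round mark, 62 mm across with a small black centre dot, fourth of four in a row (a, b, c, d) along the shelf board; neighbours about 92 mm apart (each up to 5 mm off along and across the row). Origin: centre of the mark, on the board's top face, which is 18 mm above the table; z up. Its y axis lies along the board's length (from d towards a). The board is 112 mm wide and 420 mm long, cork brown with sage-green edges, fixed.
- stop_orange: orange end stop, a fixed upright plate 80 mm across the board, 12 mm along it and 36 mm high, standing on the board at one end of the row of marks, beyond mark a or beyond mark d; about 62 mm from the end mark's centre. Origin: centre of its underside. A like stop in grey stands at the other end.
- jar: amber glass jar with a steel lid, diameter 60 mm, 85 mm high, standing among the capacitors. Not part of the job. Origin: centre of its underside.

How it is judged (in metres and radians):
At the end, for the whole second after the job is handed in: Counting from the orange stop, the blue, green, yellow and black-topped capacitors stand on the first to fourth marks, each centre within 13 mm of its mark's centre (horizontally), its underside within 5 mm of the board's top, upright within 0.1 rad and at rest (below 0.02 m/s and 0.2 rad/s) (((horizontal distance between stop_orange and mark_a below 0.2 m and horizontal distance between cap_blue and mark_a below 0.013 m and horizontal distance between cap_green and mark_b below 0.013 m and horizontal distance between cap_yellow and mark_c below 0.013 m and horizontal distance between cap_black and mark_d below 0.013 m) or (horizontal distance between stop_orange and mark_d below 0.2 m and horizontal distance between cap_blue and mark_d below 0.013 m and horizontal distance between cap_green and mark_c below 0.013 m and horizontal distance between cap_yellow and mark_b below 0.013 m and horizontal distance between cap_black and mark_a below 0.013 m)) and z of cap_blue in the frame of mark_b between -0.005 and 0.005 m and angle between each of cap_blue, cap_green, cap_yellow, cap_black's own z axis and vertical below 0.1 rad and linear speed of each of cap_blue, cap_green, cap_yellow, cap_black below 0.02 m/s and angular speed of each of cap_blue, cap_green, cap_yellow, cap_black below 0.2 rad/s and z of cap_green in the frame of mark_b between -0.005 and 0.005 m and z of cap_yellow in the frame of mark_b between -0.005 and 0.005 m and z of cap_black in the frame of mark_b between -0.005 and 0.005 m); the robot touches nothing.
It fails at once if the amber jar is shifted by more than 30 mm or tipped by more than 0.4 rad (distance of jar from where it was at the start of the episode above 0.03 m or angle between jar's own z axis and vertical above 0.4 rad).
It also fails if it takes over 101 s, if anything falls off the work surface, if the arm or the gripper's body presses on something with over 40 N, if the wrist force passes 120 N, or if a joint passes its speed limit or range.

## Working session

There is one attempt and no reset: what is moved stays moved. The work goes in short steps, Python scripts to look and compute and a shell command to move; the robot and the scene stay as the last step left them, time stands still between calls to the robot, and variables do not carry over. Pictures are saved under pics/ and viewed, about 12 in all and at most 16, crops included, and the job is handed in when it is done.

```bash
mkdir -p pics; ls
cat > h.py <<'E'
import numpy as np,cv2
from workcell import manip
def snap(cam,out=None):
    cm=manip.camera_model(cam); im,d=manip.snapshot(cam)
    if out: cv2.imwrite('pics/'+out,im[:,:,::-1])
    return cm,im,d
def rays(cm,uv):
    K=np.array(cm['mtx'],float);uv=np.atleast_2d(np.array(uv,float))
    p=np.c_[(uv[:,0]-K[0,2])/K[0,0],(uv[:,1]-K[1,2])/K[1,1]];q=p.copy()
    for _ in range(20): q=p/(1+cm['k1']*(q**2).sum(1,keepdims=True))
    R=cv2.Rodrigues(np.array(cm['rvec'],float))[0];t=np.array(cm['tvec'],float).ravel()
    return -R.T@t, np.c_[q,np.ones(len(q))]@R
def at_z(cm,uv,z):
    c,d=rays(cm,uv); return c+d*((z-c[2])/d[:,2])[:,None]
def at_depth(cm,uv,dep):
    c,d=rays(cm,uv); return c+d*np.array(dep).reshape(-1,1)
E
python3 - <<'E'
from h import *
import json
s=manip.get_state();print(s)
ims=[]
for c in('scene','side'):
    cm,im,d=snap(c,c+'0.png');print(c,cm)
    for n in['cap_blue','cap_green','cap_yellow','cap_black','jar','stop_orange','mark_a']:
        for r in manip.silhouettes(n,c)[:5]:
            m=r['mask'];vs,us=np.nonzero(m);ok=d[vs,us]>0
            P=at_depth(cm,np.c_[us,vs][ok],d[vs,us][ok])
            print(n,round(r['p'],2),r['rect'],len(us),np.median(P,0).round(),P.max(0).round())
E
```

```text
pics
{'clock': 0.0, 'q': array([ 1.17510515e+00,  2.64791790e-01,  1.60540623e+00, -4.76250215e-06,
        1.27367625e+00, -3.69563738e-02]), 'dq': array([ 0.00074391, -0.00041553,  0.00119403, -0.00223827,  0.00011946,
        0.00094063]), 'joint_torque': array([ 1.42747816e-03, -5.15112054e+01, -3.67314148e+01,  1.14926029e-04,
        1.28049802e-02, -3.93861669e-06]), 'ee_pos': array([236.74600634, 631.34953268, 237.91855776]), 'orientation': array([[ 3.51087549e-01,  9.36342227e-01, -8.75236379e-04],
       [ 9.36339860e-01, -3.51088631e-01, -2.10706794e-03],
       [-2.28022223e-03, -7.97533874e-05, -9.99997397e-01]]), 'contact_force': array([0.13733998, 0.3526039 , 0.07564868]), 'wrist_torque': array([0.00109233, 0.00326932, 0.01131272]), 'finger_gap': 85.55695810493748}
scene {'mtx': array([[526.35628222,   0.        , 317.60978918],
       [  0.        , 526.35628222, 235.58790007],
       [  0.        ,   0.        ,   1.        ]]), 'k1': -0.05817985293378263, 'rvec': array([ 1.07040794,  2.2655514 , -1.13322842]), 'tvec': array([ 349.38802836, -207.17098824, 1360.674072
[... 1434 characters left out ...]
 544 [442.   4.  45.] [459.  11.  63.]
cap_yellow 0.9 [302.5, 112.6, 320.8, 147.6] 599 [ 585. -359.   50.] [ 620. -349.   77.]
cap_black 0.64 [365.5, 122.3, 393.4, 166.0] 983 [ 433. -299.   59.] [ 459. -289.   91.]
jar 0.79 [362.2, 394.9, 403.0, 454.3] 2085 [448. 339.  83.] [475. 356.  88.]
stop_orange 0.68 [282.4, 177.1, 325.2, 198.8] 574 [ 595. -163.   42.] [ 635. -159.   56.]
mark_a 0.97 [279.4, 234.8, 310.3, 256.2] 601 [599. -16.  19.] [629.  14.  22.]
mark_a 0.86 [275.2, 272.8, 308.5, 297.0] 768 [599.  76.  19.] [630. 107.  23.]
mark_a 0.79 [289.0, 208.4, 312.7, 225.5] 459 [ 598. -101.   19.] [626. -69.  22.]
mark_a 0.68 [265.3, 317.2, 301.7, 350.0] 937 [602. 175.  19.] [634. 204.  22.]
```

View pictures.

View pics/scene0.png

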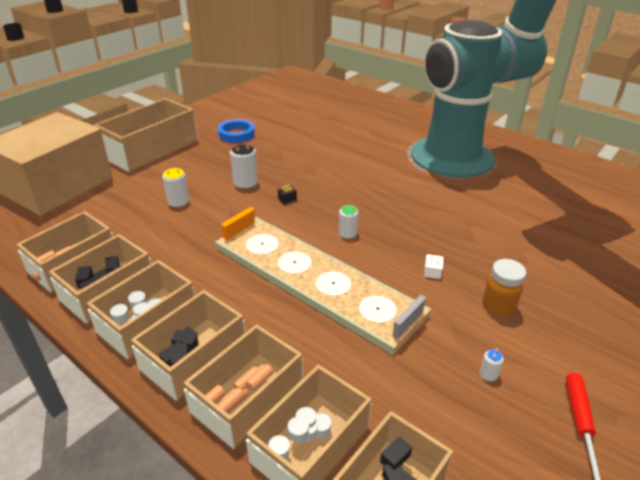

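View pics/side0.png

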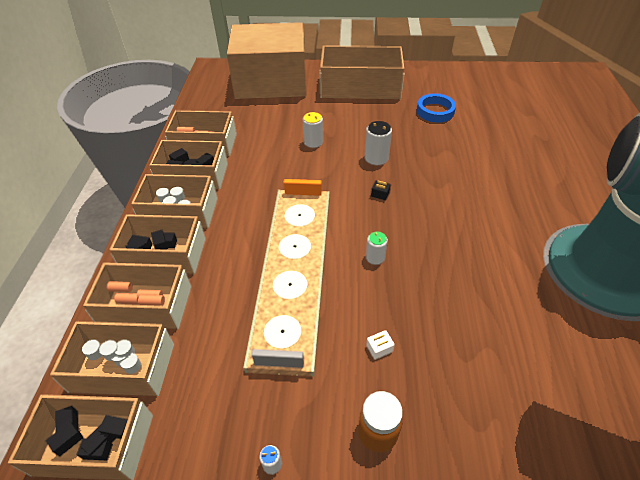

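Run:
```python
from h import *
from scipy.optimize import least_squares
D=dict(cap_blue=(28,42,607,378),cap_green=(38,56,450,0),cap_yellow=(48,70,595,-362),cap_black=(58,84,440,-305),jar=(60,85,455,335))
cams={c:snap(c)[0] for c in('scene','side')}
def proj(cm,X):
    R=cv2.Rodrigues(cm['rvec'])[0];p=X@R.T+cm['tvec'];q=p[:,:2]/p[:,2:]
    q=q*(1+cm['k1']*(q**2).sum(1,keepdims=True));return q*cm['mtx'][0,0]+cm['mtx'][:2,2]
a=np.linspace(0,2*np.pi,60)
for n,(d,h,x,y) in D.items():
    rr={}
    for c in cams:
        L=manip.silhouettes(n,c)
        if L: m=L[0]['mask'].astype(np.uint8);v,u=np.nonzero(m);rr[c]=(u.min(),u.max()+1,v.max()+1)
    def f(p,cs):
        o=[]
        for c in cs:
            X=np.r_[np.c_[p[0]+d/2*np.cos(a),p[1]+d/2*np.sin(a),0*a],np.c_[p[0]+d/2*np.cos(a),p[1]+d/2*np.sin(a),0*a+h]]
            q=proj(cams[c],X);o+=[q[:,0].min()-rr[c][0],q[:,0].max()-rr[c][1],q[:,1].max()-rr[c][2]]
        return o
    for cs in[['scene'],['side'],['scene','side']]:
        r=least_squares(f,[x,y],args=(cs,));print(n,cs,r.x.round(1),np.round(r.fun,1))
for c in cams:
    for r in manip.silhouettes('mark_a',c)[:6]:
        v,u=np.nonzero(r['mask']);P=at_z(cams[c],np.c_[u,v]+.5,18);print(c,round(r['p'],2),P.mean(0).round(1),((P.max(0)+P.min(0))/2).round(1),np.ptp(P,0).round())
cm=manip.camera_model('wrist');print(cm)
```

```text
cap_blue ['scene'] [598.3 375.7] [-1.9  1.8 -0.1]
cap_blue ['side'] [596.1 375.9] [-0.1  0.2 -0. ]
cap_blue ['scene', 'side'] [596.7 375.5] [-1.5  2.2 -0.8 -0.5 -0.2 -0.3]
cap_green ['scene'] [440.7 -10.3] [-0.4  0.4 -0. ]
cap_green ['side'] [440. -10.] [-0.  0. -0.]
cap_green ['scene', 'side'] [440.1 -10.4] [-0.2  0.5 -0.2 -0.1 -0.1 -0.2]
cap_yellow ['scene'] [ 588.3 -375.9] [-0.4  0.4 -0. ]
cap_yellow ['side'] [ 585.1 -378.3] [ 0.3 -0.3  0. ]
cap_yellow ['scene', 'side'] [ 586.  -378.2] [-0.1  0.5 -0.8 -0.1 -0.6  0. ]
cap_black ['scene'] [ 435.3 -318.1] [-0.4  0.4 -0. ]
cap_black ['side'] [ 431.3 -319.6] [-0.8  0.8 -0.1]
cap_black ['scene', 'side'] [ 432.2 -320.3] [-0.   0.6 -0.9 -1.2  0.4 -0.3]
jar ['scene'] [443.9 322.4] [-2.4  2.2 -0.2]
jar ['side'] [445.6 324.1] [-1.8  1.6 -0.1]
jar ['scene', 'side'] [445.4 323.3] [-2.2  2.4  0.5 -1.7  1.7 -0.6]
scene 0.96 [ 601.1 -100.1   18. ] [ 600.6 -100.    18. ] [59. 61.  0.]
scene 0.91 [602.8  77.4  18. ] [602.2  77.1  18. ] [63. 62.  0.]
scene 0.87 [605.9 174.1  18. ] [606.  173.7  18. ] [62. 59.  0.]
scene 0.58 [604.1 -14.5  18. ] [604.1 -15.   18. ] [58. 58.  0.]
side 0.93 [598.2  77.3  18. ] [598.4  76.6  18. ] [59. 59.  0.]
side 0.69 [597.4 -15.4  18. ] [597.2 -17.3  18. ] [59. 63.  0.]
side 0.68 [ 595.7 -101.4   18. ] [ 596.  -102.8   18. ] [61. 64.  0.]
side 0.57 [601.9 174.3  18. ] [602.5 173.8  18. ] [62. 61.  0.]
{'mtx': array([[351.72807669,   0.        , 325.81450206],
       [  0.        , 351.72807669, 237.28582635],
       [  0.        ,   0.        ,   1.        ]]), 'k1': -0.04894386882708291, 'rvec': array([-2.3511134 , -1.63044801, -0.26782349]), 'tvec': array([-674.86290341,  -43.61062544,  380.0565403 ])}
```

```bash
python3 -m creep '0 0 0 0.173 100;0 0 0 0.173 100;0 0 0 0.173 100;0 0 0 0.173 100;0 0 0 0.173 100;0 0 0 0.173 100;0 0 0 0.173 100;4.5 3.2 0 0 100;4.5 3.2 0 0 100;4.5 3.2 0 0 100;4.5 3.2 0 0 100;4.5 3.2 0 0 100;4.5 3.2 0 0 100;4.5 3.2 0 0 100;4 3 0 0 100;0 0 0 0 100;0 0 0 0 100' 40
cat > look.py <<'E'
import sys
from h import *
def go(n,h,out=None):
    s=manip.get_state();cm,im,d=snap('wrist',out)
    R=cv2.Rodrigues(cm['rvec'])[0];print('cam',(-R.T@cm['tvec']).round(1),'tcp',s['ee_pos'].round(1),s['clock'])
    for r in manip.silhouettes(n,'wrist')[:6]:
        v,u=np.nonzero(r['mask']);dd=d[v,u];ok=dd>0
        P=at_depth(cm,np.c_[u,v][ok]+.5,dd[ok]);T=P[abs(P[:,2]-h)<4]
        if len(T)<30: print(n,round(r['p'],2),r['rect'],'few',P.mean(0).round(1));continue
        c,rad=cv2.minEnclosingCircle(T[:,:2].astype(np.float32))
        print(n,round(r['p'],2),np.round(r['rect']),'top mean',T.mean(0).round(1),'circ',np.round(c,1),round(rad,1),'n',len(T),'shift cm x,y', ((c[0]-s['ee_pos'][0])/10).round(2),(-(c[1]-s['ee_pos'][1])/10).round(2))
if __name__=='__main__': go(sys.argv[1],float(sys.argv[2]),sys.argv[3] if len(sys.argv)>3 else None)
E
python3 look.py cap_blue 42 w1.png
```

```text
clock: 3.62
ee_pos: [592.1, 378.3, 239.1]
orientation: [[1.0, 0.0, -0.001], [0.0, -1.0, 0.0], [-0.001, -0.0, -1.0]]
contact_force: [-0.0, -0.0, 0.5]
finger_gap: 85.5
cam [593.8 460.3 373.5] tcp [592.1 378.3 239.1] 3.625
cap_blue 0.77 [317. 188. 345. 222.] top mean [599.1 376.4  42.6] circ [598.9 375.1] 13.7 n 541 shift cm x,y 0.68 0.33
```

View pics/w1.png

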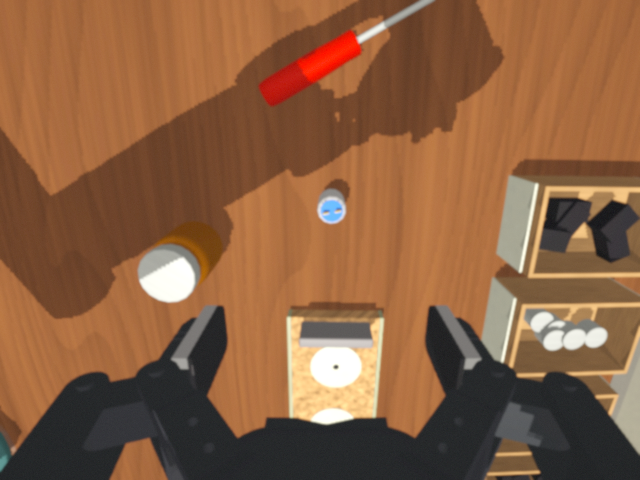

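```bash
python3 -m creep '0.68 0.3 0 0 100;0 0 5 0 80;0 0 5 0 80;0 0 5 0 70;0 0 4 0 70;0 0 2.4 0 70;0 0 1 0 70;0 0 0 0 70;0 0 0 0 25;0 0 0 0 10;0 0 0 0 10;0 0 0 0 10;0 0 0 0 10;0 0 0 0 10;0 0 0 0 10' 40
```

```text
clock: 5.6
ee_pos: [600.3, 376.2, 17.4]
orientation: [[1.0, 0.001, 0.003], [0.001, -1.0, 0.002], [0.003, -0.002, -1.0]]
contact_force: [-0.4, 0.1, 7.1]
finger_gap: 26.7
```

```bash
python3 -m creep '0 0 -1 0 10;0 0 -4 0 10;0 0 -5 0 10;0 3.8 -3 0 10;0 5 -2.5 0 10;0 5 -2.5 0 10;0 5 -2.5 0 10;0 5 -2 0 10;0 5 0 0 10;0 5 0 0 10;0 5 0 0 10;0 5 0 0 10;0 2 0 0 10;0 0 0 0 10;0 0 0 0 10'
python3 look.py mark_a 18 w2.png
```

```text
clock: 7.48
ee_pos: [599.4, -81.4, 240.2]
orientation: [[1.0, 0.002, -0.0], [0.002, -1.0, 0.001], [-0.0, -0.001, -1.0]]
contact_force: [-1.1, -0.2, -1.6]
finger_gap: 26.7
cam [6.010e+02 5.000e-01 3.747e+02] tcp [599.4 -81.4 240.2] 7.475
mark_a 0.72 [295.   2. 363.  70.] top mean [602.9  75.   18.8] circ [602.4  75.3] 31.4 n 3846 shift cm x,y 0.3 -15.67
mark_a 0.72 [296. 104. 359. 170.] top mean [602.2 -16.7  18.8] circ [602.1 -16.6] 31.4 n 3200 shift cm x,y 0.27 -6.49
mark_a 0.69 [297. 195. 356. 249.] top mean [ 600.4 -102.7   18.9] circ [ 600.3 -103.5] 31.6 n 2650 shift cm x,y 0.08 2.21
```

View pics/w2.png

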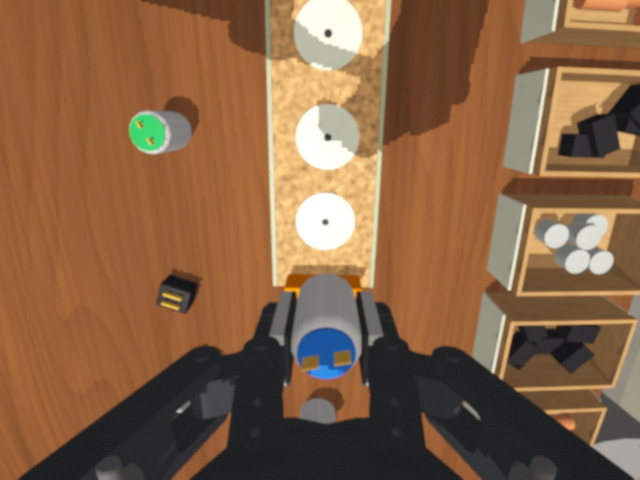

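```bash
python3 -m creep '0.1 2.1 0 0 10;0 0 5 0 10;0 0 5 0 10;0 0 5 0 10;0 0 3 0 10;0 0 1.5 0 10;0 0 0.6 0 10;0 0 0.3 0 10;0 0 0 0 10;0 0 0 0 10'
```

```text
clock: 8.82
ee_pos: [601.5, -103.8, 37.5]
orientation: [[1.0, 0.001, 0.002], [0.001, -1.0, -0.0], [0.002, 0.0, -1.0]]
contact_force: [0.2, -0.1, -0.0]
finger_gap: 26.5
```

```bash
python3 -m creep '0 0 0.2 0 10;0 0 0 0 10;0 0 0 0 50;0 0 0 0 60;0 0 0 0 60;0 0 -2 0 70;0 0 -4 0 90;0 0 -5 0 100;-4 -2.3 -4 0 100;-4 -2.3 -4 0 100;-4 -2.4 -1 0 100;-4 -2.3 0 0 100;0 0 0 0 100;0 0 0 0 100'
python3 look.py cap_green 56 w3.png;python3 - <<'E'
from look import *
go('cap_blue',60)
E
```

```text
clock: 10.58
ee_pos: [441.2, -10.9, 235.6]
orientation: [[1.0, 0.002, 0.003], [0.002, -1.0, -0.0], [0.003, 0.0, -1.0]]
contact_force: [0.3, -0.0, 0.1]
finger_gap: 85.5
cam [442.4  71.2 370. ] tcp [441.2 -10.9 235.6] 10.575
cap_green 0.8 [307. 181. 344. 230.] top mean [443.3  -8.8  56.8] circ [443.6 -10.3] 18.8 n 1184 shift cm x,y 0.24 -0.06
cam [442.9  70.9 369.4] tcp [441.5 -11.2 235. ] 10.675
cap_blue 0.17 [426.5, 330.3, 507.9, 356.3] few [ 627.4 -163.6   43.6]
```

View pics/w3.png

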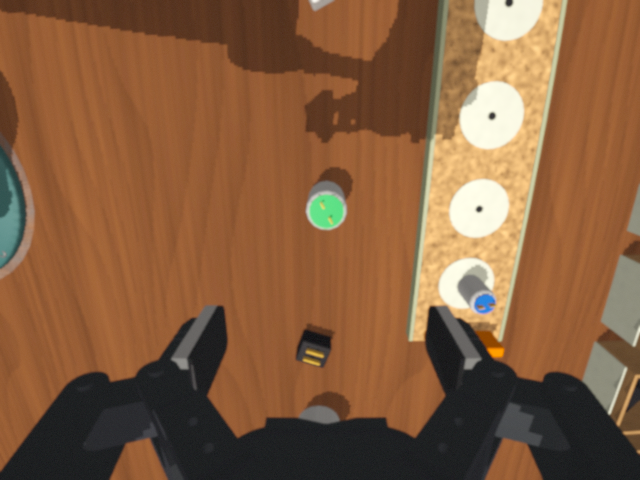

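```bash
python3 -m creep '0.2 -0.05 0 0 100;0 0 5 0 90;0 0 5 0 85;0 0 5 0 85;0 0 4 0 85;0 0 1.5 0 85;0 0 0.8 0 85;0 0 0 0 85;0 0 0 0 40;0 0 0 0 20;0 0 0 0 20;0 0 0 0 20;0 0 0 0 20;0 0 0 0 20;0 0 0 0 20' 40
cat > chk.py <<'E'
import sys
from h import *
from scipy.optimize import least_squares
D=dict(cap_blue=(28,42),cap_green=(38,56),cap_yellow=(48,70),cap_black=(58,84))
a=np.linspace(0,2*np.pi,60)
def proj(cm,X):
    R=cv2.Rodrigues(cm['rvec'])[0];p=X@R.T+cm['tvec'];q=p[:,:2]/p[:,2:]
    q=q*(1+cm['k1']*(q**2).sum(1,keepdims=True));return q*cm['mtx'][0,0]+cm['mtx'][:2,2]
for c in('side','scene'):
    cm=snap(c,sys.argv[1]+c+'.png')[0]
    for n in sys.argv[2:]:
        d,h=D[n];L=manip.silhouettes(n,c)
        if not L: print(c,n,'none');continue
        v,u=np.nonzero(L[0]['mask'])
        def f(p):
            X=np.r_[np.c_[p[0]+d/2*np.cos(a),p[1]+d/2*np.sin(a),0*a+18],np.c_[p[0]+d/2*np.cos(a),p[1]+d/2*np.sin(a),0*a+18+h]]
            q=proj(cm,X);return[q[:,0].min()-u.min(),q[:,0].max()-u.max()-1,q[:,1].max()-v.max()-1]
        r=least_squares(f,[600,0]);print(c,n,round(L[0]['p'],2),r.x.round(1),np.round(r.fun,1))
E
python3 chk.py c1 cap_blue
```

```text
clock: 12.65
ee_pos: [443.6, -10.4, 22.7]
orientation: [[1.0, 0.001, 0.002], [0.001, -1.0, -0.0], [0.002, 0.0, -1.0]]
contact_force: [-1.4, -0.7, 5.3]
finger_gap: 37.0
side cap_blue 0.82 [ 598.2 -103.1] [ 0.1 -0.1  0. ]
scene cap_blue 0.88 [ 602.1 -103.9] [-0.4  0.4 -0. ]
```

```bash
python3 -m creep '0 0 -1 0 20;0 0 -4 0 20;0 0 -5 0 20;4 0.3 0 0 20;4 0.2 0 0 20;4 0.1 0 0 20;3.8 0 0 0 20;0 0 0 0 20;0 0 4 0 20;0 0 2 0 20;0 0 1.2 0 20;0 0 0.6 0 20;0 0 0.3 0 20;0 0 0 0 20;0 0 0 0 20'
```

```text
clock: 14.72
ee_pos: [601.1, -16.2, 41.0]
orientation: [[1.0, 0.001, 0.001], [0.001, -1.0, -0.0], [0.001, 0.0, -1.0]]
contact_force: [0.4, 1.0, -1.7]
finger_gap: 37.1
```

```bash
python3 -m creep '0 0 0.2 0 20;0 0 0 0 20;0 0 0 0 60;0 0 0 0 75;0 0 0 0 75;0 0 -2 0 85;0 0 -4 0 95;0 0 -5 0 100;0 3.1 -5 0 100;0 5.5 -3 0 100;-0.5 5.5 0 0 100;-0.5 5.5 0 0 100;-0.5 5.5 0 0 100;0 5.5 0 0 100;0 5.5 0 0 100;0 0 0 0 100;0 0 0 0 100'
python3 look.py cap_yellow 70 w4.png
```

```text
clock: 16.85
ee_pos: [585.7, -376.8, 228.9]
orientation: [[1.0, 0.0, 0.0], [0.0, -1.0, 0.0], [0.0, -0.0, -1.0]]
contact_force: [-0.0, 0.4, 0.1]
finger_gap: 84.9
cam [ 587.3 -294.9  363.4] tcp [ 585.7 -376.8  228.9] 16.85
cap_yellow 0.75 [302. 178. 357. 245.] top mean [ 589.7 -376.8   70.9] circ [ 589.7 -378.5] 23.8 n 2152 shift cm x,y 0.4 0.16
```

View pics/w4.png

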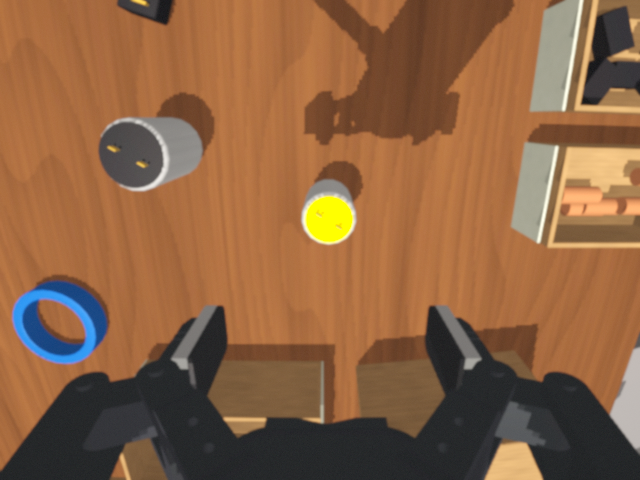

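```bash
python3 -m creep '0.4 0.1 0 0 100;0 0 5 0 100;0 0 5 0 100;0 0 5 0 100;0 0 3 0 100;0 0 1.2 0 100;0 0 0.5 0 100;0 0 0 0 100;0 0 0 0 50;0 0 0 0 30;0 0 0 0 30;0 0 0 0 30;0 0 0 0 30;0 0 0 0 30' 50
python3 chk.py c2 cap_blue cap_green
```

```text
clock: 18.7
ee_pos: [590.7, -378.7, 32.7]
orientation: [[1.0, 0.001, 0.002], [0.001, -1.0, -0.001], [0.002, 0.001, -1.0]]
contact_force: [-0.9, -0.1, 5.6]
finger_gap: 46.6
side cap_blue 0.65 [ 598.2 -103.1] [ 0.1 -0.1  0. ]
side cap_green 0.82 [599.4 -14.1] [ 0.6 -0.6  0. ]
scene cap_blue 0.88 [ 601.5 -103.2] [-0.9  0.9 -0. ]
scene cap_green 0.61 [602.2 -13.7] [-0.2  0.2 -0. ]
```

```bash
python3 -m creep '0 0 -1 0 30;0 0 -4 0 30;0 0 -5 0 30;0 -3.5 -5 0 30;0.6 -5 0 0 30;0.6 -5 0 0 30;0 -5 0 0 30;0 -5 0 0 30;0 -5 0 0 30;0 -5 0 0 30;0 -5 0 0 30;0 -4 0 0 30;0 -3 0 0 30;0 0 0 0 30;0 0 4.5 0 30;0 0 4 0 30;0 0 3 0 30;0 0 1.2 0 30;0 0 0.4 0 30;0 0 0 0 30'
```

```text
clock: 21.5
ee_pos: [602.5, 76.7, 51.6]
orientation: [[1.0, 0.001, 0.002], [0.001, -1.0, 0.0], [0.002, -0.0, -1.0]]
contact_force: [0.4, -0.1, -1.6]
finger_gap: 46.6
```

```bash
python3 -m creep '0 0 0.2 0 30;0 0 0 0 30;0 0 0 0 70;0 0 0 0 90;0 0 0 0 100;0 0 -2 0 100;0 0 -4 0 100;0 0 -5 0 100;0 0 -5 0 100;-2 4 -3 0 100;-2 5 0 0 100;-2 5 0 0 100;-2 5 0 0 100;-2 5 0 0 100;-2 5 0 0 100;-2 5 0 0 100;-1.5 3 0 0 100;-1.2 2.6 0 0 100;0 0 0 0 100;0 0 0 0 100'
python3 look.py cap_black 84 w5.png
```

```text
clock: 24.0
ee_pos: [435.0, -318.8, 239.0]
orientation: [[1.0, 0.001, 0.001], [0.001, -1.0, -0.0], [0.001, 0.0, -1.0]]
contact_force: [0.3, -0.3, -0.5]
finger_gap: 85.6
cam [ 436.5 -236.8  373.5] tcp [ 435.  -318.8  239. ] 24.0
cap_black 0.79 [292. 175. 357. 250.] top mean [ 433.6 -319.6   85.1] circ [ 433.4 -321.3] 28.4 n 3206 shift cm x,y -0.16 0.25
cap_black 0.69 [459.4, 25.9, 568.1, 52.5] few [ 593.9 -170.8   47.3]
```

View pics/w5.png

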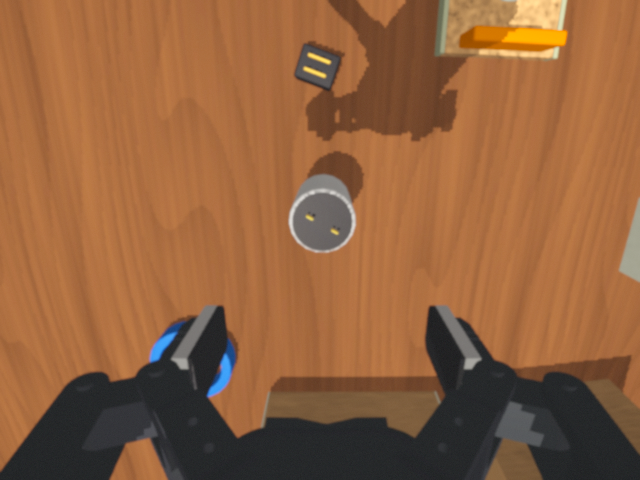

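```bash
python3 -m creep '-0.15 0.2 0 0 100;0 0 4 0 100;0 0 5 0 100;0 0 5 0 100;0 0 3 0 100;0 0 2 0 100;0 0 0.8 0 100;0 0 0 0 100;0 0 0 0 60;0 0 0 0 40;0 0 0 0 40;0 0 0 0 40;0 0 0 0 40;0 0 0 0 40' 60
python3 chk.py c3 cap_green cap_yellow
```

```text
clock: 25.85
ee_pos: [434.1, -322.0, 41.8]
orientation: [[1.0, 0.001, 0.002], [0.001, -1.0, -0.002], [0.002, 0.002, -1.0]]
contact_force: [-1.1, 0.5, 5.4]
finger_gap: 56.5
side cap_green 0.78 [598.6 -16.8] [-0.8  0.9 -0. ]
side cap_yellow 0.75 [600.4  78.5] [-0.5  0.6 -0. ]
scene cap_green 0.8 [602.2 -13.7] [-0.2  0.2 -0. ]
scene cap_yellow 0.69 [606.2  78.6] [ 0.2 -0.2  0. ]
```

```bash
python3 -m creep '0 0 -1 0 40;0 0 -4 0 40;0 0 -5 0 40;1.2 -3.5 -5 0 40;2 -5 0 0 40;2 -5 0 0 40;2 -5 0 0 40;2 -5 0 0 40;2 -5 0 0 40;2 -5 0 0 40;2 -5 0 0 40;1 -4 0 0 40;1 -4 0 0 40;0 -3 0 0 40;0 0 0 0 40;0 0 4 0 40;0 0 4 0 40;0 0 3 0 40;0 0 1.2 0 40;0 0 0.4 0 40'
python3 -m creep '0 0 0.2 0 40;0 0 0 0 40;0 0 0 0 40'
```

```text
clock: 28.65
ee_pos: [604.4, 173.3, 63.7]
orientation: [[1.0, 0.0, -0.001], [0.0, -1.0, -0.0], [-0.001, 0.0, -1.0]]
contact_force: [0.4, -0.3, -2.8]
finger_gap: 56.6
clock: 29.02
ee_pos: [605.6, 174.2, 63.4]
orientation: [[1.0, 0.001, 0.002], [0.001, -1.0, 0.0], [0.002, -0.0, -1.0]]
contact_force: [-0.3, 0.8, -4.2]
finger_gap: 56.5
```

```bash
python3 -m creep '0 0 0.3 0 40;0 0 0.1 0 40;0 0 0 0 40;0 0 0 0 40'
python3 chk.py c4 cap_black
```

```text
clock: 29.52
ee_pos: [605.6, 174.4, 59.9]
orientation: [[1.0, 0.001, 0.002], [0.001, -1.0, 0.001], [0.002, -0.001, -1.0]]
contact_force: [-1.7, 0.2, 6.3]
finger_gap: 56.9
side cap_black 0.88 [603.2 174.4] [-1.2  1.3 -0.1]
scene cap_black 0.93 [605.1 173.4] [-0.8  0.7 -0.1]
```

In contact with the board. Release, rise, and check from above.

```bash
python3 -m creep '0 0 0 0 70;0 0 0 0 90;0 0 0 0 100;0 0 0 0 100;0 0 -2 0 100;0 0 -4 0 100;0 0 -5 0 100;0 0 -5 0 100;0 3 -5 0 100;0 5 -5 0 100;0 5 0 0 100;0 5 0 0 100;0 5 0 0 100;0 3 0 0 100;0 0 0 0 100;0 0 0 0 100'
python3 chk.py c5 cap_blue cap_green cap_yellow cap_black; python3 look.py cap_blue 60 w6.png
python3 - <<'E'
import cv2
i=cv2.imread('pics/c5side.png')[150:400,200:420];cv2.imwrite('pics/c5crop.png',cv2.resize(i,None,fx=2.2,fy=2.2,interpolation=3))
E
```

```text
clock: 31.72
ee_pos: [605.1, -79.8, 313.4]
orientation: [[1.0, 0.001, 0.001], [0.001, -1.0, 0.0], [0.001, -0.0, -1.0]]
contact_force: [0.1, -0.6, -0.8]
finger_gap: 85.2
side cap_blue 0.66 [ 599.2 -103.1] [-0.4  0.4 -0. ]
side cap_green 0.61 [599.4 -14.2] [-0.4  0.4 -0. ]
side cap_yellow 0.67 [600.6  76.3] [-0.5  0.5 -0. ]
side cap_black 0.72 [602.4 174.4] [-0.7  0.8 -0. ]
scene cap_blue 0.89 [ 602.8 -104.6] [ 0.1 -0.1  0. ]
scene cap_green 0.96 [602.2 -13.7] [-0.2  0.2 -0. ]
scene cap_yellow 0.9 [604.8  76.4] [ 0.7 -0.7  0. ]
scene cap_black 0.82 [606.6 175.3] [-0.3  0.3 -0. ]
cam [606.6   2.2 446.8] tcp [605.  -79.8 312.3] 32.225
cap_blue 0.56 [308. 201. 334. 225.] top mean [ 603.  -103.7   60.5] circ [ 603.1 -104.8] 13.7 n 409 shift cm x,y -0.19 2.5
cap_blue 0.46 [301.   4. 351.  74.] top mean [604.5  56.2  59.7] circ [605.   64.9] 20.0 n 44 shift cm x,y -0.01 -14.47
```

View pics/w6.png

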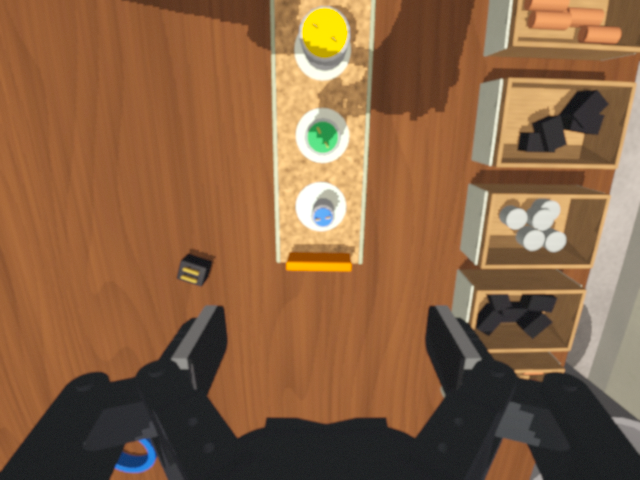

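View pics/c5crop.png

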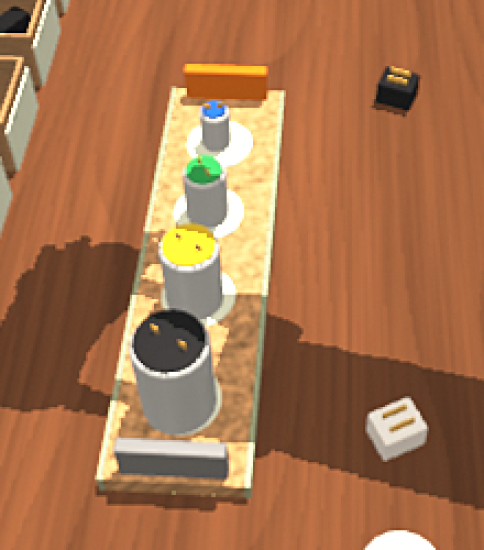

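```bash
python3 -c "
from workcell import manip
print(manip.sign_off())"
```

```text
the job is handed in; nothing more can be done
None
```

All four capacitors stand upright on their marks: blue next to the orange stop, then green, yellow, and black at the grey end. I handed the job in at about 32 s of robot time, with the gripper open and well above everything.

| Last check | Result |
|---|---|
| Can centre to mark centre, side camera | within about 3 mm |
| Can centre to mark centre, scene camera | within about 5 mm (blue the largest) |
| Limit | 13 mm |
| Upright | all four, in the last pictures |

- **Camera disagreement:** the scene and side cameras differed by 3 to 5 mm in absolute x. I therefore compared each can with its mark in the same camera's frame.
- **Detections:** the networks also gave a few false reports, such as a mark on the black can and a second "blue cap" on the yellow one. I set these aside after comparing them with the positions and pictures.
- **Jar:** no move went near the amber jar, but I did not measure its position again at the end.

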